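# Pack the projector accessories and snap the case shut

## Task

Put the profile projector's accessories away in the open grey case, one after another: first the steel V-block, then the holding clamp, and last the lens, which must stand upright on its flange. Set each one down gently rather than dropping it, then swing the lid over and press its front edge down until the catch snaps and holds it fully shut. Leave the bottle, the ring gauge and the jar where they are.

Things in the scene. Friction and masses are not known exactly. Their poses are not given: they have to be found in the camera images.
- case: Grey open base of a clamshell case, fixed to the bench, 162 (x) x 272 (y) x 46 mm outside, 150 x 260 x 40 mm inside (walls and floor 6 mm, no dividers). Origin: centre of its underside on the bench. x points to the long side with the hinge, z up. Hinge line: parallel to y at x = +81, z = 46 mm. A steel spring catch sits on the outside of the opposite (front) wall, in the middle, 28 mm up.
- lid (a joint): Lid angle, rad: 0 shut, 1.57 upright; starts open at 1.75 to 2.0, leaning away from the case. Grey tray 166 (hinge to front edge) x 272 x 30 mm, 24 deep inside; shut, its top is 76 mm above the bench. The hinge is stiff: it stays where left. Swung down, a steel tongue at the front edge meets the catch at about 0.06 rad; a 10 to 15 N push on the front edge snaps it past and the catch holds it at 0.
- lid_front (a point): Point on the lid's outer (upper when shut) face, 150 mm from the hinge line, in the middle of its 272 mm length: a place to press. Its axes are the lid's: z is the outward normal of the outer face, x points from the front edge to the hinge, y along the hinge.
- lid_hinge (a point): Point on the lid's hinge line, in the middle of the lid's length, 46 mm above the bench.
- vblock: Plain steel V-block, 70 (x) x 40 (y) x 35 (z) mm, V-groove 28 mm wide along x in its top, about 0.6 kg. Origin: centre of its underside; z up. Grip across the 40 mm width.
- clamp: Holding clamp: brass block 54 (x) x 38 (y) x 40 (z) mm with a black round screw handle (18 mm diameter) that sticks out at +x to 90 mm from the origin, at 20 mm height; 117 mm long overall, about 0.4 kg. Origin: centre of the underside of the block; z up. Grip the block across its 38 mm width.
- lens: Projection lens: upright black cylinder 46 mm in diameter and 60 mm high, standing on a steel flange 56 mm in diameter and 8 mm high, glass on top; about 0.3 kg. Origin: centre of its underside; z up along its axis.
- bottle: Bystander: white plastic bottle, 48 mm in diameter, 140 mm high, standing. Origin: centre of its underside.
- ring: Bystander: steel ring gauge lying flat, 64 mm outside, 32 mm bore, 22 mm high. Origin: centre of its underside.
- jar: Bystander: glass jar with a metal cap, 56 mm in diameter, 70 mm high. Origin: centre of its underside.
Things that resemble listed ones, but are neither listed nor needed, are in the scene too. Leave any orange or red look-alike of the vblock alone.

How it is judged (in metres and radians):
On the way, in this order (a step that is already met when the one before it is completed fails the run):
1. the V-block rests in the case, let go (x of vblock in the frame of case between -0.075 and 0.075 m and y of vblock in the frame of case between -0.13 and 0.13 m and z of vblock in the frame of case below 0.06 m and linear speed of vblock below 0.03 m/s and contact force between the fingers and vblock below 0.2 N), for 0.2 s.
2. the clamp rests in the case, let go (x of clamp in the frame of case between -0.075 and 0.075 m and y of clamp in the frame of case between -0.13 and 0.13 m and z of clamp in the frame of case below 0.06 m and linear speed of clamp below 0.03 m/s and contact force between the fingers and clamp below 0.2 N), for 0.2 s.
3. the lens rests in the case, let go, standing upright (x of lens in the frame of case between -0.075 and 0.075 m and y of lens in the frame of case between -0.13 and 0.13 m and z of lens in the frame of case below 0.02 m and linear speed of lens below 0.03 m/s and contact force between the fingers and lens below 0.2 N and angle between lens's own z axis and vertical below 0.2 rad), for 0.2 s.
4. the lid is pressed down past the catch, fully shut (value of joint lid below 0.02 rad), for 0.2 s.
At the end, for the whole second after the job is handed in: V-block, clamp and lens all lie at rest inside the case (their origins between its walls; V-block and clamp less than 60 mm above the bench, lens less than 20 mm and within 0.2 rad of upright), and the lid is held shut by the catch (within 0.02 rad of fully shut) (all of step 1 and all of step 2 and all of step 3 and value of joint lid below 0.02 rad and velocity of joint lid below 0.05 rad/s); the robot touches nothing.
It fails at once if the V-block, clamp or lens is dropped (falls free faster than 0.7 m/s, from about 25 mm or more) ((linear speed of vblock above 0.7 m/s and contact force between the fingers and vblock below 0.1 N) or (linear speed of clamp above 0.7 m/s and contact force between the fingers and clamp below 0.1 N) or (linear speed of lens above 0.7 m/s and contact force between the fingers and lens below 0.1 N)).
It fails at once if the bottle is moved by more than 30 mm (distance of bottle from where it was at the start of the episode above 0.03 m).
It fails at once if the ring is moved by more than 30 mm (distance of ring from where it was at the start of the episode above 0.03 m).
It fails at once if the jar is moved by more than 30 mm (distance of jar from where it was at the start of the episode above 0.03 m).
It also fails if it takes over 72 s, if anything falls off the work surface, if the arm or the gripper's body presses on something with over 40 N, if the wrist force passes 120 N, or if a joint passes its speed limit or range.

## Robot

A 7-joint arm with a two-finger parallel gripper is mounted at the origin on the work surface. World frame = base frame: x ahead of the robot, y to its left, z up, the work surface at z = 0. Lengths are in mm, angles in rad, forces in N, time in s.
With the tool pointing down it reaches from about 400 to 875 mm from the base axis. Payload 4.4 kg.
Tool frame: the origin (TCP) lies at the very end of the fingers, on their centre line; the grasp point (between the pads) lies 19 mm behind it; z points along the fingers, y is the line along which they close (so a half turn about z gives the same grasp; the last joint's range is limited). The gripper opens to 85 mm and grips with 20 to 120 N. Pads are 22 mm wide; open, the fingers measure 114 mm over their backs; the gripper's body (76 mm by 85 mm) begins 54 mm behind the grasp point. The pads swing forward as they close: fully open they stand 13 mm farther back than shut.
Start: joints at [1.269, 0.628, 0.038, 1.517, -0.027, 0.996, -0.02], TCP at [151.881, -632.021, 231.313] pointing down, gripper open.
Joint ranges: [-3.06, 3.06], [-0.37, 2.12], [-1.25, 1.32], [0.18, 2.47], [-1.1, 4.24], [0.23, 1.98], [-2.94, 2.94]. Speed limits (rad/s): [2.57, 2.57, 3.14, 3.14, 3.14, 3.14, 3.14].

## Interface

Orientations are given as [roll, pitch, yaw] about the fixed x, y, z axes, in that order (R = Rz(yaw) Ry(pitch) Rx(roll)).
In Python, from cell import read_state, get_image, camera_info, finish_job gives the robot as it stands.
- The arm moves only by the tool play_rows, never from a script. Its argument "deltas" is one flat list of numbers, 7 for each row, row after row: the shift along the tool's x, y, z in mm, then the turn, a rotation vector about the tool's x, y, z in rad, then the opening, from 0 (shut) to 1 (fully open). In form: [dx, dy, dz, ax, ay, az, grip, dx, dy, dz, ax, ay, az, grip, ...]. A call has 1 to 10 rows; each row is the pose to reach, as a shift and turn from the pose commanded when the call began, along the tool's axes at that moment; what a row does not reach only later rows make up. A row lasts 1/8 s, in which the tool goes at most 62.5 mm and 10.7 degrees, less where a joint would pass 70% of its speed; a pose out of reach is approached as far as the arm can. A call with a gripper value outside its range is refused whole. The fingers move at their own pace and stop on an object; the grip force is fixed at half the most. Time passes only in rows, so rows that repeat a pose let the fingers close. It gives the time, the measured TCP pose, the force, the opening and the grip force at its end, in the units of the state.
- read_state(): the state, without advancing time (a new reading comes with each control period).
- get_image(name): name is "side" or "top" or "wrist"; returns the picture (420x560x3 uint8, red, green, blue); there is no depth.
- camera_info(name): a dict with "fx", "fy", "cx", "cy" (pixels), "T" (4x4, takes a point from camera to world coordinates). Camera axes: x right, y down, z forward; pixel columns grow to the right and rows downward; lengths in mm; the calibration is good to about 2 mm. A picture is of the moment at which its call begins: read the wrist's pose just before it. camera_info takes no time and is no camera call; for the wrist camera it gives the pose at the moment of the call.
- finish_job(): hands the job in; it is judged then, once.
The state is a dict: "clock": time; "qpos": joint angles; "qd": joint speeds; "tau": joint torques, N m; "eef_pos": TCP position; "tool_rot": TCP orientation; "force": force on the tool from outside, world axes, zero at the start; "torque": the same for the moment, N m; "width": finger opening in mm; "gripper_force": force on a finger pad.
Only numpy, scipy, OpenCV 4.12 (cv2) and the standard library are available. Lean on these libraries where they do the work, as an engineer would, in place of code of your own. Each camera call takes 0.05 s, during which the arm holds its last target. There are 200 camera calls.

## Working session

There is one attempt and no reset: what is moved stays moved. The work goes in short steps, Python scripts to look and compute and a tool call to move; the robot and the scene stay as the last step left them, time stands still between calls to the robot, and variables do not carry over. Pictures are saved under pics/ and viewed, at most 10 in all, crops included, and the job is handed in when it is done.

Besides the shell and the picture viewer there is one more tool, called after "Call:" as name(argument=value, ...), one argument or row to a line, values as JSON. play_rows: Moves the arm, as the interface text tells. Its arguments: {"type":"object","properties":{"deltas":{"type":"array"}},"required":["deltas"]}

```bash
mkdir -p pics; ls; cat > h.py <<'E'
import numpy as np, cv2
from cell import *
def save(n,f,crop=None,s=1):
    im=get_image(n)[:,:,::-1]
    if crop: im=im[crop[1]:crop[3],crop[0]:crop[2]]
    im=cv2.resize(im,None,fx=s,fy=s,interpolation=cv2.INTER_CUBIC); cv2.imwrite('pics/'+f,im)
def px(n,u,v,z,ci=None):
    c=ci or camera_info(n);T=np.array(c['T']);d=T[:3,:3]@np.array([(u-c['cx'])/c['fx'],(v-c['cy'])/c['fy'],1]);o=T[:3,3]
    return (o+d*(z-o[2])/d[2]).round(1)
def proj(n,p):
    c=camera_info(n);T=np.array(c['T']);q=T[:3,:3].T@(np.array(p)-T[:3,3]);return (q[0]/q[2]*c['fx']+c['cx']).round(1),(q[1]/q[2]*c['fy']+c['cy']).round(1)
E
python3 - <<'E'
from h import *
save('top','top1.png',s=1.42);save('side','side1.png',s=1.42)
s=read_state();print(s)
for n in('top','side','wrist'):print(n,camera_info(n))
E
```

```text
pics
{'clock': 0.1, 'qpos': array([ 1.26919624,  0.6292394 ,  0.03841343,  1.51823688, -0.02700161,
        0.99630716, -0.02003323]), 'qd': array([-0.00110671, -0.00311324, -0.00232457, -0.00282499,  0.00049371,
       -0.00050304, -0.00018031]), 'tau': array([ 3.57340003e-03, -5.64538336e+01,  1.23066980e+00, -1.93973386e+01,
        1.13029405e-02,  5.45362593e-03,  2.55761385e-06]), 'eef_pos': array([ 151.77534627, -631.47185505,  230.49965289]), 'tool_rot': array([-3.13991857e+00, -4.28247181e-06,  2.35792034e-01]), 'force': array([0.25557903, 0.0204402 , 0.47058137]), 'torque': array([ 0.01946367,  0.03101707, -0.03104303]), 'gripper_force': 0.0, 'width': 85.12541240499569}
top {'fx': 505.8023716588474, 'fy': 505.8023716588474, 'cx': 274.4684518953808, 'cy': 204.69900753610125, 'T': array([[ 1.21692406e-01, -9.72957554e-01,  1.96327677e-01,
         2.95382121e+02],
       [-9.92562664e-01, -1.18647452e-01,  2.72422323e-02,
        -8.37900167e+01],
       [-3.21175699e-03, -1.98182695e-01, -9.80159836e-01,
         1.33056313e+03],
       [ 0.00000000e+00,  0.00000000e+00,  0.
[... 250 characters left out ...]
7.07600549e-01, -5.24944742e-01,  4.73005794e-01,
        -4.46976130e+02],
       [-1.58965277e-03, -6.68214669e-01, -7.43966820e-01,
         6.60219497e+02],
       [ 0.00000000e+00,  0.00000000e+00,  0.00000000e+00,
         1.00000000e+00]])}
wrist {'fx': 333.6705160297792, 'fy': 333.6705160297792, 'cx': 287.233055772305, 'cy': 209.2647009843249, 'T': array([[ 2.33286992e-01, -9.32932856e-01, -2.74250736e-01,
         2.22225787e+02],
       [-9.72406086e-01, -2.24365264e-01, -6.39267730e-02,
        -6.15696200e+02],
       [-1.89295187e-03,  2.81596370e-01, -9.59531084e-01,
         3.73611671e+02],
       [ 0.00000000e+00,  0.00000000e+00,  0.00000000e+00,
         1.00000000e+00]])}
```

View pics/top1.png

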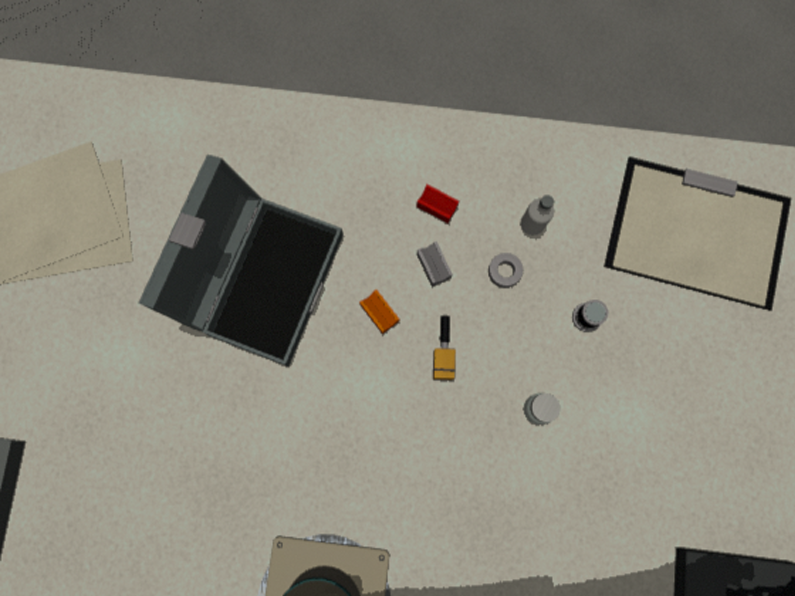

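View pics/side1.png

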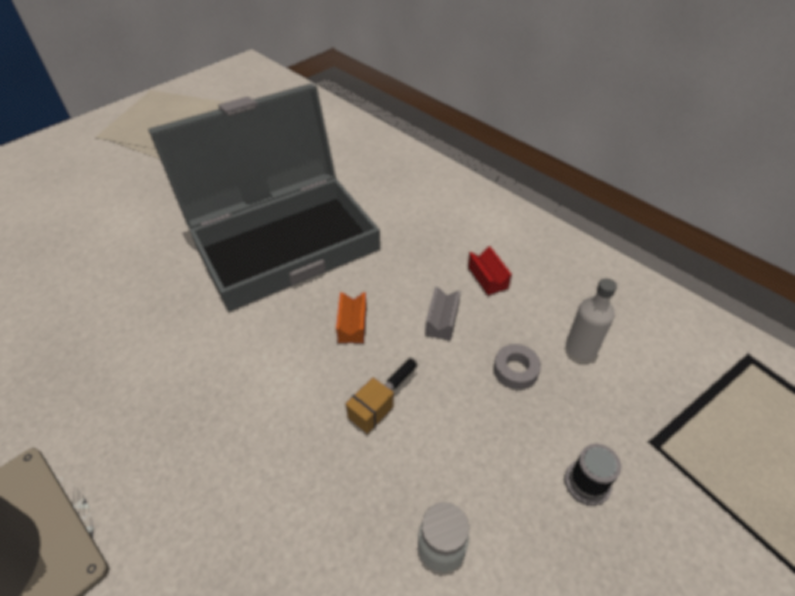

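The top view shows these V-block candidates: steel at (434,264), red at (438,203) and orange at (380,312). I choose the steel one. The clamp is at (444,350), the lens at (592,315), the jar at (542,408), the ring at (506,270) and the bottle at (538,215). The case is centred near (273,282), with its hinge to the upper left.

```bash
python3 - <<'E'
from h import *
im=get_image('top')[:,:,::-1]
cv2.imwrite('pics/crop1.png',cv2.resize(im[130:310,240:440],None,fx=4*.9,fy=4*.9,interpolation=cv2.INTER_CUBIC)[:600])
s=1.42
P=lambda n,u,v,z:px(n,u/s,v/s,z)
for nm,u,v,z in [('rimFR',341,231,46),('rimFL',289,364,46),('rimHR',262,200,46),('rimHL',205,332,46),('vb',434,263,35),('clampblk',444.5,362,40),('handle end',445,318,20),('lens top',594,313,68),('jar top',543,407,70),('ring',506,269,22),('bottle top',547,201,140),('bottlebase',535,230,0),('lid tip R',213,157,210),('lid tip L',143,302,210)]:
    print(nm,P('top',u,v,z))
for nm,u,v,z in [('vb',443,308,35),('lens',599,463,68),('jar',446,524,70),('rimFR',379,237,46),('rimFL',230,303,46),('lensS',599,463,68)]: print(nm,P('side',u,v,z))
# color segmentation of clamp, from top
hsv=cv2.cvtColor(im,cv2.COLOR_BGR2HSV)
m=cv2.inRange(hsv,(15,140,80),(30,255,255));m[:, :295]=0
c=max(cv2.findContours(m,0,2)[0],key=cv2.contourArea);print(cv2.minAreaRect(c))
E
```

```text
rimFR [653.9  55.5  46. ]
rimFL [398.1 114.5  46. ]
rimHR [695.7 210.6  46. ]
rimHL [436.8 273.7  46. ]
vb [ 616.8 -122.9   35. ]
clampblk [ 436.  -161.5   40. ]
handle end [ 519.1 -154.9   20. ]
lens top [ 552.  -414.7   68. ]
jar top [ 375.9 -337.4   70. ]
ring [ 624.8 -258.1   22. ]
bottle top [ 724.3 -302.   140. ]
bottlebase [ 713.7 -309.4    0. ]
lid tip R [708.5 265.3 210. ]
lid tip L [454.2 334.2 210. ]
vb [ 621. -127.   35.]
lens [ 554.1 -419.7   68. ]
jar [ 382.1 -342.3   70. ]
rimFR [652.5  42.7  46. ]
rimFL [400.2  95.2  46. ]
lensS [ 554.1 -419.7   68. ]
((313.0, 252.5), (13.0, 14.0), 90.0)
```

View pics/crop1.png

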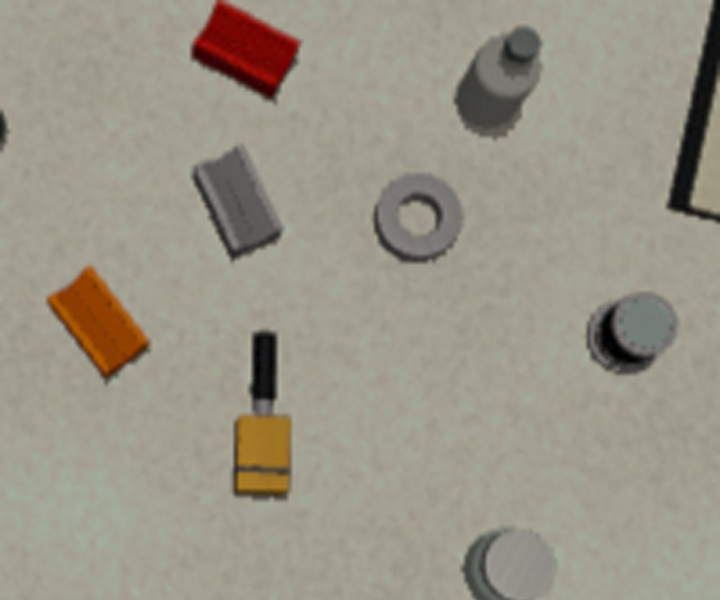

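```bash
cat >> h.py <<'E'
from scipy.spatial.transform import Rotation as Ro
def go(x,y,z,yaw,roll=np.pi,pitch=0):
    s=read_state();R=Ro.from_euler('xyz',s['tool_rot']);R2=Ro.from_euler('xyz',[roll,pitch,yaw])
    print('d',R.inv().apply(np.array([x,y,z])-s['eef_pos']).round(1),'r',(R.inv()*R2).as_rotvec().round(3))
E
python3 - <<'E'
from h import *
go(617,-125,200,.6)
s=1.42
# lens height triangulation
for z in (56,60,68):print(z,px('top',594/s,313/s,z),px('side',599/s,463/s,z))
E
```

```text
d [ 570.7 -383.8   31.1] r [-0.001 -0.    -0.364]
56 [ 554.5 -417.8   56. ] [ 561.1 -419.2   56. ]
60 [ 553.7 -416.8   60. ] [ 558.8 -419.4   60. ]
68 [ 552.  -414.7   68. ] [ 554.1 -419.7   68. ]
```

Call:
play_rows(
  deltas=[571,-384,31,0,0,-0.364,1,571,-384,31,0,0,-0.364,1,571,-384,31,0,0,-0.364,1,571,-384,31,0,0,-0.364,1,571,-384,31,0,0,-0.364,1,571,-384,31,0,0,-0.364,1,571,-384,31,0,0,-0.364,1,571,-384,31,0,0,-0.364,1,571,-384,31,0,0,-0.364,1,571,-384,31,0,0,-0.364,1],
)

```text
clock: 1.4
eef_pos: [575.3, -170.7, 203.0]
tool_rot: [3.141, 0.0, 0.6]
force: [1.2, -1.3, 0.4]
width: 85.1
gripper_force: 0.0
```

```bash
python3 - <<'E'
from h import *
go(617,-125,180,.6);print(read_state()['eef_pos'],read_state()['clock'])
E
```

```text
d [ 60.2 -14.2  23. ] r [ 0.  0. -0.]
[ 575.33594615 -170.70821696  202.98163261] 1.4
```

Call:
play_rows(
  deltas=[60,-14,23,0,0,0,1,60,-14,23,0,0,0,1,60,-14,23,0,0,0,1],
)

```text
clock: 1.78
eef_pos: [615.3, -127.0, 179.5]
tool_rot: [-3.141, 0.002, 0.6]
force: [-0.1, -1.0, 0.1]
width: 85.5
gripper_force: 0.0
```

```bash
python3 - <<'E'
from h import *
s=read_state();print(s['eef_pos'],s['tool_rot'])
import pickle;pickle.dump(camera_info('wrist'),open('ci1.pkl','wb'))
save('wrist','w1.png',s=1.42)
E
```

```text
[ 615.25343226 -127.02538649  179.5293934 ] [-3.14106704e+00  1.77233857e-03  6.00320897e-01]
```

View pics/w1.png

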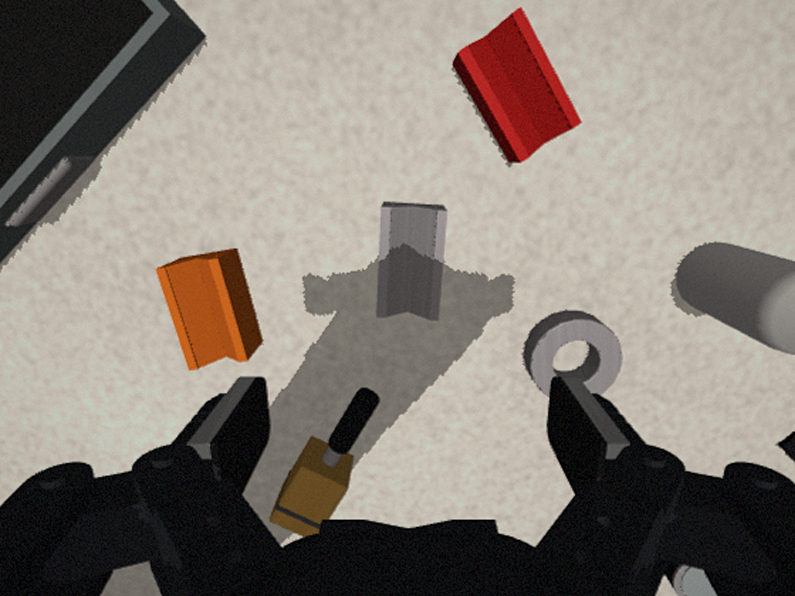

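The wrist view shows the steel V-block centred in the frame, with top corners at (382,203), (446,206), (377,317) and (438,320). The orange one is at (210,310) and the red one at (517,85).

```bash
python3 - <<'E'
from h import *
import pickle;ci=pickle.load(open('ci1.pkl','rb'));s=1.42
P=lambda u,v,z:px('wrist',u/s,v/s,z,ci)
c=[P(382,203,35),P(446,206,35),P(377,317,35),P(438,320,35)]
print(c,np.mean(c,0));d=c[0]-c[2]+c[1]-c[3];print(np.linalg.norm(d)/2,np.linalg.norm(c[0]-c[1]),np.arctan2(d[1],d[0]))
m=np.mean(c,0);y=np.arctan2(d[1],d[0])
go(m[0],m[1],60,y)
print('clamp',P(330,447,40),'case',P(168,15,46),P(205,37,0))
E
```

```text
[array([644.9, -89.1,  35. ]), array([ 665.1, -121.7,   35. ]), array([ 583.1, -126.2,   35. ]), array([ 603.5, -159.6,   35. ])] [ 624.15 -124.15   35.  ]
72.20207753243669 38.351010416936894 0.5461201511067071
d [ 10.1   1.6 120. ] r [0.    0.002 0.052]
clamp [ 487.8 -150.6   40. ] case [663.5  55.3  46. ] [663.4  55.    0. ]
```

Call:
play_rows(
  deltas=[10,2,80,0,0,0.053,1,10,2,120,0,0,0.053,1,10,2,150,0,0,0.053,1,10,2,170,0,0,0.053,1,10,2,170,0,0,0.053,1,10,2,170,0,0,0.053,0,10,2,170,0,0,0.053,0,10,2,170,0,0,0.053,0,10,2,170,0,0,0.053,0],
)

```text
clock: 2.95
eef_pos: [626.0, -122.6, 11.8]
tool_rot: [3.141, -0.001, 0.547]
force: [-0.4, 0.6, 6.4]
width: 38.7
gripper_force: 63.5
```

```bash
python3 - <<'E'
from h import *
s=read_state();print(s['width'],s['gripper_force'],s['eef_pos'],s['tool_rot'])
c=np.array([546,163.6]);th=np.radians(76)
print('case corner FR pred',c+Ro.from_euler('z',th).as_matrix()[:2,:2]@[-81,-136])
E
```

```text
38.71192309177682 63.465562015771866 [ 626.01608729 -122.62235472   11.8077205 ] [ 3.14065108e+00 -1.47408332e-03  5.46860365e-01]
case corner FR pred [658.36454523  52.10466837]
```

```bash
python3 - <<'E'
from h import *
go(541,144,250,1.33)
E
```

```text
d [  66.4 -271.7 -238.4] r [ 0.001 -0.001 -0.783]
```

Call:
play_rows(
  deltas=[0,0,-50,0,0,0,0,0,0,-100,0,0,0,0,66,-272,-238,0,0,-0.783,0,66,-272,-238,0,0,-0.783,0,66,-272,-238,0,0,-0.783,0,66,-272,-238,0,0,-0.783,0,66,-272,-238,0,0,-0.783,0,66,-272,-238,0,0,-0.783,0,66,-272,-238,0,0,-0.783,0,66,-272,-238,0,0,-0.783,0],
)

```text
clock: 4.2
eef_pos: [540.0, 141.8, 247.3]
tool_rot: [-3.14, 0.002, 1.327]
force: [0.2, 0.3, -6.1]
width: 39.3
gripper_force: 63.6
```

```bash
python3 - <<'E'
from h import *
s=read_state();print(s['width'],s['gripper_force'],s['eef_pos'],s['tool_rot'])
import pickle;pickle.dump(camera_info('wrist'),open('ci2.pkl','wb'))
save('wrist','w2.png',s=1.42)
E
```

```text
39.3157679513012 63.55358697474003 [539.9645784  141.77118177 247.26425086] [-3.14031297e+00  2.12913749e-03  1.32713613e+00]
```

View pics/w2.png

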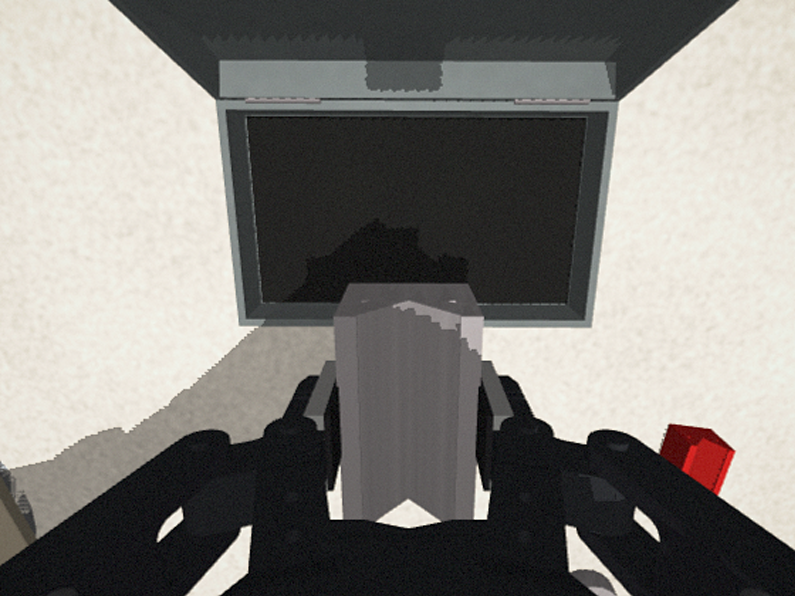

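The V-block is held. The case rim corners are at (219,102), (619,102), (240,326) and (592,326), and the hinge is at the top of the picture.

```bash
cat > case.py <<'E'
from h import *
E
python3 - <<'E'
from h import *
import pickle;ci=pickle.load(open('ci2.pkl','rb'));s=1.42
P=lambda u,v,z:px('wrist',u/s,v/s,z,ci)
c=[P(219,102,46),P(619,102,46),P(240,326,46),P(592,326,46)]
m=np.mean(c,0);d=c[0]-c[2]+c[1]-c[3];y=np.arctan2(d[1],d[0])
print(c,m,y,np.linalg.norm(d)/2,np.linalg.norm(c[0]-c[1]),np.linalg.norm(c[2]-c[3]))
R=Ro.from_euler('z',y).as_matrix()[:2,:2]
W=lambda a,b:m[:2]+R@[a,b]
for n,a in dict(v=(0,85),c=(-31,0),l=(0,-80)).items():print(n,W(*a).round(1))
v=W(0,85);go(v[0],v[1],120,y);go(v[0],v[1],20,y)
E
```

```text
[array([442.7, 276.3,  46. ]), array([704.9, 211. ,  46. ]), array([402. , 120.8,  46. ]), array([665.6,  55.2,  46. ])] [553.8   165.825  46.   ] 1.3192527111976902 160.70756827231253 270.20904870118613 271.64005595640714
v [471.5 187. ]
c [546.1 135.8]
l [631.3 145.9]
d [ 27.4 -77.3 127.3] r [-0.001  0.002  0.008]
d [ 27.5 -77.2 227.3] r [-0.001  0.002  0.008]
```

Call:
play_rows(
  deltas=[27,-77,60,0,0,0.008,0,27,-77,110,0,0,0.008,0,27,-77,160,0,0,0.008,0,27,-77,190,0,0,0.008,0,27,-77,210,0,0,0.008,0,27,-77,220,0,0,0.008,0,27,-77,224,0,0,0.008,0,27,-77,224,0,0,0.008,0],
)

```text
clock: 5.25
eef_pos: [472.4, 188.4, 24.6]
tool_rot: [3.141, -0.001, 1.321]
force: [0.2, 0.2, -5.6]
width: 39.0
gripper_force: 63.4
```

Call:
play_rows(
  deltas=[0,0,3,0,0,0,0,0,0,5,0,0,0,0,0,0,7,0,0,0,0,0,0,7,0,0,0,0],
)

```text
clock: 5.75
eef_pos: [472.1, 188.5, 17.8]
tool_rot: [3.141, -0.0, 1.322]
force: [-0.5, -0.6, 2.2]
width: 38.7
gripper_force: 64.3
```

Call:
play_rows(
  deltas=[0,0,0,0,0,0,0.58,0,0,0,0,0,0,0.58,0,0,-5,0,0,0,0.58,0,0,-40,0,0,0,0.58,0,0,-100,0,0,0,0.6,0,0,-150,0,0,0,1,0,0,-180,0,0,0,1,0,0,-180,0,0,0,1],
)

```text
clock: 6.75
eef_pos: [473.4, 189.1, 199.8]
tool_rot: [3.137, -0.003, 1.321]
force: [-0.3, 0.0, -0.1]
width: 85.1
gripper_force: 0.0
```

```bash
python3 - <<'E'
from h import *
go(436+15,-161,180,0.08);print(read_state()['width'])
E
```

```text
d [-344.9   64.6   19. ] r [ 0.002 -0.006  1.241]
85.12606619289232
```

Call:
play_rows(
  deltas=[-345,65,19,0,0,1.24,1,-345,65,19,0,0,1.24,1,-345,65,19,0,0,1.24,1,-345,65,19,0,0,1.24,1,-345,65,19,0,0,1.24,1,-345,65,19,0,0,1.24,1,-345,65,19,0,0,1.24,1,-345,65,19,0,0,1.24,1,-345,65,19,0,0,1.24,1],
)

```text
clock: 7.88
eef_pos: [449.6, -161.0, 177.7]
tool_rot: [-3.141, 0.001, 0.085]
force: [0.1, 0.3, -0.3]
width: 85.3
gripper_force: 0.0
```

```bash
python3 - <<'E'
from h import *
s=read_state();print(s['width'],s['eef_pos'],s['tool_rot'],s['qpos'])
import pickle;pickle.dump(camera_info('wrist'),open('ci3.pkl','wb'))
save('wrist','w3.png',s=1.42)
E
```

```text
85.27268726811182 [ 449.57762129 -161.04663336  177.6710962 ] [-3.14097169e+00  1.06776032e-03  8.51364365e-02] [ 0.24703139  0.46667643  0.0537724   2.04396341 -0.04118475  0.63316068
 -1.15735922]
```

View pics/w3.png

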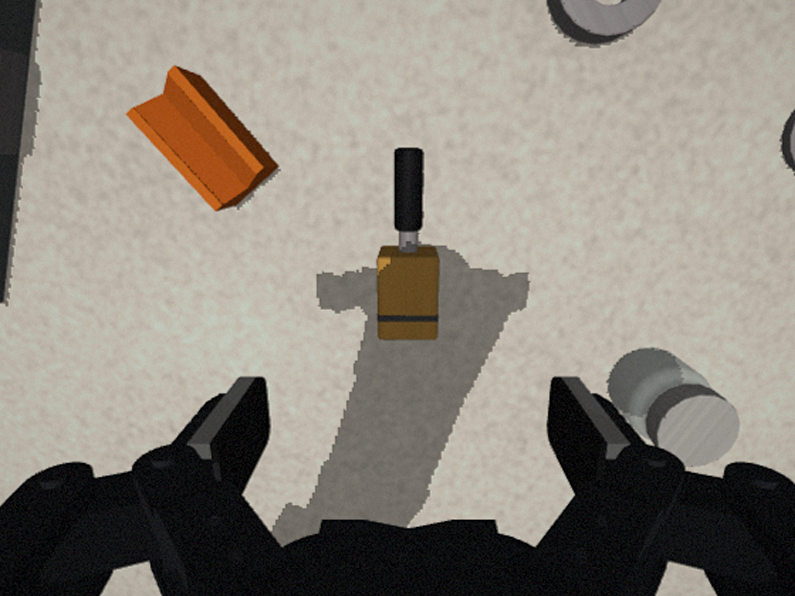

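The clamp's brass top runs from (378,256) to (439,339), and its handle points up to (409,150), in line with the tool.

```bash
python3 - <<'E'
from h import *
import pickle;ci=pickle.load(open('ci3.pkl','rb'));s=1.42
P=lambda u,v,z:px('wrist',u/s,v/s,z,ci)
c=[P(378,256,40),P(439,256,40),P(378,339,40),P(439,339,40)];print(c,np.mean(c,0),P(409,150,20),P(648,382,10))
m=np.mean(c,0);h=P(409,150,20)
y=np.arctan2(*(h-m)[[1,0]]);print(y);go(m[0],m[1],12,.08)
E
```

```text
[array([ 463.7, -142.4,   40. ]), array([ 466.8, -179. ,   40. ]), array([ 410.3, -146. ,   40. ]), array([ 413.5, -184.6,   40. ])] [ 438.575 -163.      40.   ] [ 526.3 -155.8   20. ] [ 381.8 -341.3   10. ]
0.08189111460401217
d [-11.2   1.1 165.9] r [-0.001  0.001  0.005]
```

Call:
play_rows(
  deltas=[-11,1,60,0,0,0.003,1,-11,1,110,0,0,0.003,1,-11,1,145,0,0,0.003,1,-11,1,164,0,0,0.003,1,-11,1,164,0,0,0.003,1,-11,1,164,0,0,0.003,0,-11,1,164,0,0,0.003,0,-11,1,164,0,0,0.003,0,-11,1,164,0,0,0.003,0],
)

```text
clock: 9.05
eef_pos: [439.1, -162.9, 14.4]
tool_rot: [-3.14, -0.0, 0.08]
force: [0.9, 2.2, 3.8]
width: 36.9
gripper_force: 61.1
```

```bash
python3 - <<'E'
from h import *
s=read_state();print(s['eef_pos'],s['tool_rot']);go(546,136,150,1.319)
E
```

```text
[ 439.10215088 -162.88571657   14.44630629] [-3.14004898e+00 -2.40738204e-04  8.01483075e-02]
d [ 130.5 -289.6 -135.1] r [-1.000e-03 -1.000e-03 -1.239e+00]
```

Call:
play_rows(
  deltas=[0,0,-50,0,0,0,0,0,0,-105,0,0,0,0,130,-290,-135,0,0,-1.239,0,130,-290,-135,0,0,-1.239,0,130,-290,-135,0,0,-1.239,0,130,-290,-135,0,0,-1.239,0,130,-290,-135,0,0,-1.239,0,130,-290,-135,0,0,-1.239,0,130,-290,-135,0,0,-1.239,0,130,-290,-135,0,0,-1.239,0],
)

```text
clock: 10.3
eef_pos: [545.2, 135.0, 148.6]
tool_rot: [-3.141, 0.001, 1.316]
force: [0.4, 0.2, -4.3]
width: 36.7
gripper_force: 62.9
```

```bash
python3 - <<'E'
from h import *
s=read_state();print(s['eef_pos'],s['tool_rot'],s['width']);go(546,136,28,1.319)
E
```

```text
[545.20947486 134.96703016 148.55939364] [-3.14052881e+00  8.56896011e-04  1.31633708e+00] 36.734089932194046
d [  1.3   0.6 120.6] r [-0.001  0.001 -0.003]
```

Call:
play_rows(
  deltas=[1,0,50,0,0,0,0,1,0,85,0,0,0,0,1,0,110,0,0,0,0,1,0,120,0,0,0,0,1,0,123,0,0,0,0,1,0,126,0,0,0,0,1,0,128,0,0,0,0,1,0,128,0,0,0,0],
)

```text
clock: 11.3
eef_pos: [546.3, 136.6, 21.7]
tool_rot: [3.141, -0.0, 1.318]
force: [-0.8, 0.1, -3.3]
width: 37.1
gripper_force: 62.6
```

Call:
play_rows(
  deltas=[0,0,1,0,0,0,0,0,0,2,0,0,0,0,0,0,2,0,0,0,0],
)

```text
clock: 11.68
eef_pos: [546.4, 136.6, 20.5]
tool_rot: [3.141, -0.001, 1.318]
force: [-1.5, 0.4, 7.8]
width: 37.1
gripper_force: 64.2
```

Call:
play_rows(
  deltas=[0,0,0,0,0,0,0.6,0,0,0,0,0,0,0.6,0,0,-5,0,0,0,0.6,0,0,-40,0,0,0,0.6,0,0,-100,0,0,0,0.6,0,0,-150,0,0,0,1,0,0,-180,0,0,0,1,0,0,-180,0,0,0,1],
)

```text
clock: 12.68
eef_pos: [547.7, 136.9, 202.0]
tool_rot: [3.137, -0.003, 1.318]
force: [-0.4, -0.2, -0.7]
width: 85.4
gripper_force: 0.0
```

```bash
python3 - <<'E'
from h import *
go(553,-417,200,.7);print(read_state()['width'])
E
```

```text
d [-535.   143.8    1.1] r [ 0.004 -0.005  0.618]
85.4375461025006
```

Call:
play_rows(
  deltas=[-535,144,1,0,0,0.618,1,-535,144,1,0,0,0.618,1,-535,144,1,0,0,0.618,1,-535,144,1,0,0,0.618,1,-535,144,1,0,0,0.618,1,-535,144,1,0,0,0.618,1,-535,144,1,0,0,0.618,1,-535,144,1,0,0,0.618,1,-535,144,1,0,0,0.618,1,-535,144,1,0,0,0.618,1],
)

```text
clock: 13.92
eef_pos: [547.8, -423.7, 196.2]
tool_rot: [-3.142, 0.005, 0.692]
force: [-1.0, 0.1, 0.6]
width: 85.5
gripper_force: 0.0
```

```bash
python3 - <<'E'
from h import *
s=read_state();print(s['width'],s['eef_pos'],s['tool_rot'],s['qpos'])
import pickle;pickle.dump(camera_info('wrist'),open('ci4.pkl','wb'))
save('wrist','w4.png',s=1.42)
E
```

```text
85.48425376961758 [ 547.82558018 -423.65937685  196.19465176] [-3.14158568  0.00469452  0.69190545] [ 0.45516962  0.74536152  0.29766648  1.42447111 -0.23202453  1.00742849
 -0.07628293]
```

View pics/w4.png

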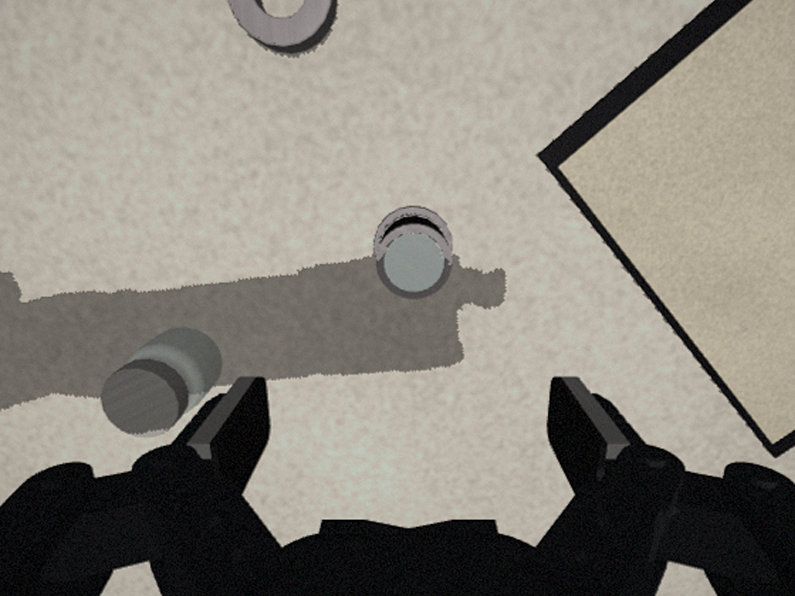

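The lens is in view. Its top circle is centred at (414,261), about 76 px wide, and its flange at (413,245), about 79 px wide.

```bash
python3 - <<'E'
from h import *
import pickle;ci=pickle.load(open('ci4.pkl','rb'));s=1.42
P=lambda u,v,z:px('wrist',u/s,v/s,z,ci)
for z in(56,60,64,68):print(z,P(414,261,z),np.linalg.norm(P(376,261,z)-P(452,261,z)))
f=P(413.5,245,8);print(f,np.linalg.norm(P(374,245,8)-P(453,245,8)))
go(f[0],f[1],30,.7)
E
```

```text
56 [ 559.3 -420.3   56. ] 46.375101078056964
60 [ 559.9 -419.7   60. ] 45.67110684010188
64 [ 560.6 -419.1   64. ] 45.03087829478785
68 [ 561.2 -418.5   68. ] 44.31365478043984
[ 560.3 -419.8    8. ] 55.824367439318124
d [  8.7   7.5 166.1] r [-0.002  0.002 -0.005]
```

Call:
play_rows(
  deltas=[9,7,60,0,0,0,1,9,7,110,0,0,0,1,9,7,150,0,0,0,1,9,7,173,0,0,0,1,9,7,173,0,0,0,1,9,7,173,0,0,0,0,9,7,173,0,0,0,0,9,7,173,0,0,0,0,9,7,173,0,0,0,0],
)

```text
clock: 15.1
eef_pos: [563.7, -417.5, 27.4]
tool_rot: [3.14, -0.001, 0.7]
force: [-1.7, 1.5, 6.6]
width: 44.7
gripper_force: 62.3
```

```bash
python3 - <<'E'
from h import *
s=read_state();print(s['eef_pos'],s['tool_rot'],s['qpos']);go(631,146,180,1.319)
E
```

```text
[ 563.74681018 -417.47036946   27.40093502] [ 3.13951173e+00 -1.06786659e-03  6.99783675e-01] [ 0.47138475  0.95281712  0.23410542  1.49736785 -0.29043799  0.72336222
 -0.04236409]
d [ 414.5 -387.4 -153. ] r [ 0.002 -0.    -0.619]
```

Call:
play_rows(
  deltas=[0,0,-30,0,0,0,0,0,0,-80,0,0,0,0,0,0,-130,0,0,0,0,415,-387,-153,0,0,-0.619,0,415,-387,-153,0,0,-0.619,0,415,-387,-153,0,0,-0.619,0,415,-387,-153,0,0,-0.619,0,415,-387,-153,0,0,-0.619,0,415,-387,-153,0,0,-0.619,0,415,-387,-153,0,0,-0.619,0],
)

```text
clock: 16.35
eef_pos: [615.4, 18.7, 173.4]
tool_rot: [3.141, -0.0, 1.318]
force: [1.2, -0.6, -3.2]
width: 44.8
gripper_force: 62.8
```

```bash
python3 - <<'E'
from h import *
s=read_state();print(s['eef_pos'],s['tool_rot'],s['width']);go(631,146,180,1.319)
E
```

```text
[615.35004058  18.73249913 173.38417902] [ 3.14099092e+00 -1.14598049e-04  1.31833994e+00] 44.76073811361056
d [127.1 -16.6  -6.6] r [ 0.001 -0.    -0.001]
```

Call:
play_rows(
  deltas=[125,-17,-5,0,0,0,0,125,-17,-5,0,0,0,0,125,-17,-5,0,0,0,0,125,-17,-5,0,0,0,0],
)

```text
clock: 16.85
eef_pos: [629.7, 142.1, 177.8]
tool_rot: [-3.141, 0.001, 1.32]
force: [0.1, -1.1, -2.9]
width: 44.6
gripper_force: 62.7
```

```bash
python3 - <<'E'
from h import *
s=read_state();print(s['eef_pos'],s['tool_rot'],s['width']);go(631,146,36,1.319)
save('side','side2.png',crop=(60,20,340,230),s=2.8)
E
```

```text
[629.72141358 142.09161808 177.84170794] [-3.14147773e+00  1.01785413e-03  1.31985853e+00] 44.64888290441066
d [  4.2   0.3 141.8] r [-0.     0.001  0.001]
```

View pics/side2.png

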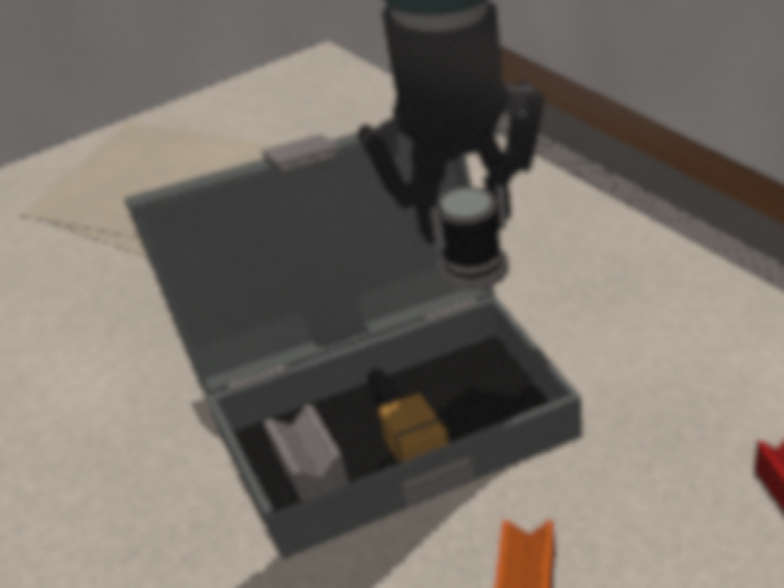

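The V-block (300,450) and the clamp (410,430) lie flat in the case. The lens hangs upright at (470,240).

Call:
play_rows(
  deltas=[3,0,50,0,0,0,0,3,0,90,0,0,0,0,3,0,115,0,0,0,0,3,0,130,0,0,0,0,3,0,137,0,0,0,0,3,0,140,0,0,0,0,3,0,140,0,0,0,0],
)

```text
clock: 17.77
eef_pos: [631.5, 145.1, 38.7]
tool_rot: [3.14, -0.001, 1.319]
force: [0.2, 0.7, -3.7]
width: 44.3
gripper_force: 62.7
```

Call:
play_rows(
  deltas=[0,0,2,0,0,0,0,0,0,4,0,0,0,0,0,0,5,0,0,0,0,0,0,5,0,0,0,0],
)

```text
clock: 18.27
eef_pos: [631.0, 145.2, 33.4]
tool_rot: [3.141, -0.0, 1.319]
force: [-2.0, -0.4, 1.0]
width: 44.5
gripper_force: 63.3
```

Call:
play_rows(
  deltas=[0,0,0.5,0,0,0,0,0,0,0.5,0,0,0,0.68,0,0,0.5,0,0,0,0.68,0,0,-5,0,0,0,0.68,0,0,-50,0,0,0,0.68,0,0,-110,0,0,0,0.68,0,0,-170,0,0,0,0,0,0,-230,0,0,0,0,0,0,-250,0,0,0,0],
)

```text
clock: 19.4
eef_pos: [633.0, 145.3, 288.2]
tool_rot: [3.134, -0.004, 1.319]
force: [-0.0, 0.1, -0.6]
width: 3.6
gripper_force: 0.0
```

```bash
python3 - <<'E'
from h import *
s=read_state();print(s['eef_pos'],s['width'])
save('side','side3.png',crop=(60,20,340,230),s=2.8)
# behind-lid stance
m=np.array([553.8,165.8]);y=1.319;R=Ro.from_euler('z',y).as_matrix()[:2,:2]
for a in(140,170,200):print(a,(m+R@[a,0]).round(1))
p=m+R@[185,0];go(p[0],p[1],290,y)
E
```

```text
[632.98251748 145.25540671 288.22743897] 3.6163115883636707
140 [588.7 301.4]
170 [596.2 330.4]
200 [603.6 359.5]
d [184.9 -82.2  -0.6] r [ 0.008 -0.005 -0.   ]
```

View pics/side3.png

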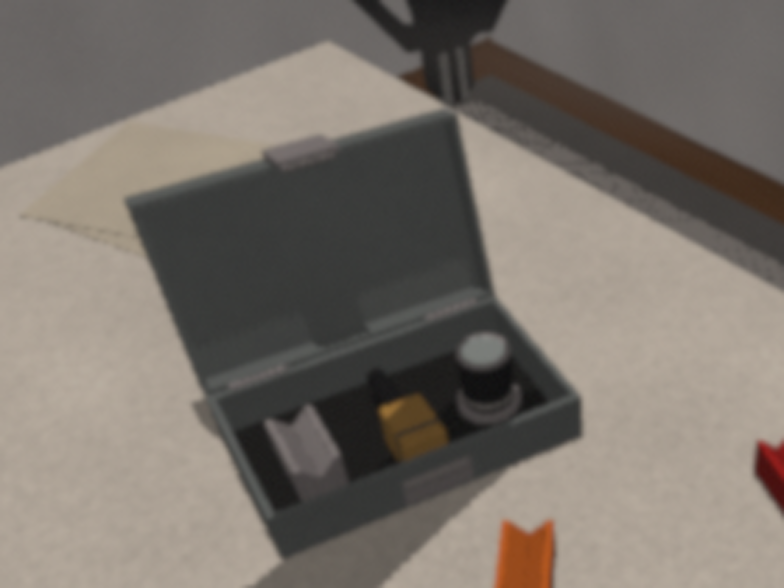

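All three items stand properly, with the lens upright at (487,375). The lid's front corners are at (128,200) and (453,113). Next I'll work out the lid angle and plan the swing.

```bash
cat >> h.py <<'E'
CM=np.array([553.8,165.8]);CY=1.319;CR=Ro.from_euler('z',CY).as_matrix()[:2,:2]
def cw(x,y,z): return np.append(CM+CR@[x,y],z)
E
python3 - <<'E'
from h import *
L=np.array([60+128/2.8,20+200/2.8]);R_=np.array([60+453/2.8,20+113/2.8])
for a in np.arange(1.7,2.05,.05):
    q=[np.array(proj('side',cw(81-166*np.cos(a),y,46+166*np.sin(a)))) for y in(136,-136)]
    print(round(a,2),(q[0]-L).round(1),(q[1]-R_).round(1))
go(*cw(205,-50,285),CY);go(*cw(205,-50,175),CY)
E
```

```text
1.7 [2.3 5.5] [5.2 2.7]
1.75 [1.5 4.1] [3.7 1.7]
1.8 [0.8 3. ] [2.3 0.8]
1.85 [0.2 2. ] [1.  0.2]
1.9 [-0.3  1.3] [-0.3 -0.2]
1.95 [-0.8  0.7] [-1.6 -0.5]
2.0 [-1.1  0.3] [-2.7 -0.6]
d [204.9 -32.3   4.9] r [ 0.008 -0.005 -0.   ]
d [204.4 -33.2 114.9] r [ 0.008 -0.005 -0.   ]
```

Call:
play_rows(
  deltas=[205,-32,5,0,0,0,0,205,-32,5,0,0,0,0,205,-32,5,0,0,0,0,205,-32,5,0,0,0,0,205,-32,5,0,0,0,0,205,-32,60,0,0,0,0,205,-32,110,0,0,0,0,205,-32,115,0,0,0,0,205,-32,115,0,0,0,0],
)

```text
clock: 20.58
eef_pos: [652.3, 350.4, 169.4]
tool_rot: [3.14, -0.0, 1.317]
force: [-0.0, 0.7, 1.1]
width: 0.5
gripper_force: 0.0
```

```bash
python3 - <<'E'
from h import *
s=read_state();p=s['eef_pos'];print(p,s['tool_rot'],s['qpos'],CR.T@(p[:2]-CM))
# table in tool delta (case x, -y) : x, z of outer face at r=150, plus 11mm normal clearance
x0=(CR.T@(p[:2]-CM))[0];z0=p[2]
for a in np.arange(1.5,-.01,-.15):
    x=81-150*np.cos(a)+30*np.sin(a);z=46+150*np.sin(a)+30*np.cos(a)
    x+=11*np.sin(a)
    print(round(a,2),'dx',round(x-x0),'dz',round(z0-z))
E
```

```text
[652.27678195 350.42259671 169.39330594] [ 3.13978542e+00 -4.56984563e-04  1.31724363e+00] [-0.61590664  0.83292618  0.1715446   1.28578215 -0.14651381  1.03335455
 -0.67823979] [203.33569259 -49.37383839]
1.5 dx -92 dz -28
1.35 dx -115 dz -30
1.2 dx -138 dz -27
1.05 dx -161 dz -22
0.9 dx -183 dz -13
0.75 dx -204 dz -1
0.6 dx -223 dz 14
0.45 dx -240 dz 31
0.3 dx -254 dz 50
0.15 dx -265 dz 71
0.0 dx -272 dz 93
```

Call:
play_rows(
  deltas=[-20,0,0,0,0,0,0,-35,0,0,0,0,0,0,-50,0,0,0,0,0,0,-65,0,-5,0,0,0,0,-80,0,-15,0,0,0,0,-92,0,-25,0,0,0,0,-104,0,-29,0,0,0,0,-115,0,-30,0,0,0,0,-127,0,-29,0,0,0,0,-138,0,-27,0,0,0,0],
)

```text
clock: 21.82
eef_pos: [616.7, 217.0, 195.1]
tool_rot: [3.141, 0.0, 1.319]
force: [0.3, 1.1, 3.0]
width: -0.3
gripper_force: 1.1
```

Call:
play_rows(
  deltas=[-12,0,2,0,0,0,0,-23,0,5,0,0,0,0,-45,0,14,0,0,0,0,-56,0,20,0,0,0,0,-66,0,26,0,0,0,0,-85,0,41,0,0,0,0,-94,0,49,0,0,0,0,-102,0,58,0,0,0,0,-116,0,77,0,0,0,0,-121,0,87,0,0,0,0],
)

```text
clock: 23.08
eef_pos: [586.0, 99.8, 107.0]
tool_rot: [-3.141, 0.001, 1.318]
force: [1.0, -1.3, 0.9]
width: 0.1
gripper_force: 0.4
```

```bash
python3 - <<'E'
from h import *
s=read_state();p=s['eef_pos'];print(CR.T@(p[:2]-CM),p[2])
im=get_image('side')
# where is the lid's front rim edge? sample brightness along predicted corners
for a in(0,.1,.2,.3,.4,1.2,1.9):print(a,[proj('side',cw(81-166*np.cos(a),y,46+166*np.sin(a))) for y in(136,-136)])
save('side','side4.png',crop=(60,20,340,230),s=2.8)
E
```

```text
[-55.85510069 -47.59932689] 107.00778108460459
0 [(np.float64(156.4), np.float64(207.5)), (np.float64(268.5), np.float64(163.0))]
0.1 [(np.float64(154.3), np.float64(202.1)), (np.float64(268.2), np.float64(157.5))]
0.2 [(np.float64(152.0), np.float64(196.0)), (np.float64(267.5), np.float64(151.5))]
0.3 [(np.float64(149.4), np.float64(189.3)), (np.float64(266.4), np.float64(145.1))]
0.4 [(np.float64(146.5), np.float64(182.2)), (np.float64(264.9), np.float64(138.3))]
1.2 [(np.float64(120.1), np.float64(121.2)), (np.float64(243.3), np.float64(83.2))]
1.9 [(np.float64(105.4), np.float64(92.7)), (np.float64(221.5), np.float64(60.2))]
```

View pics/side4.png

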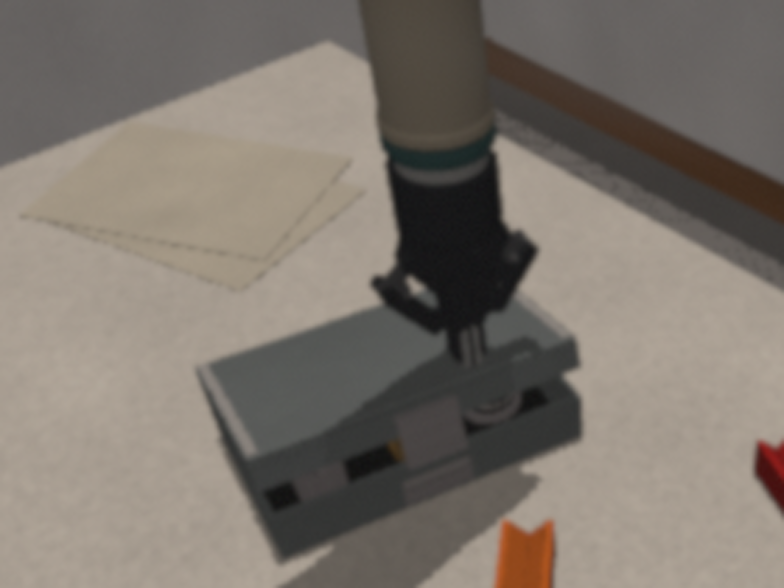

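The lid is almost down, at about 0.2 rad, with the finger on its outer face near the front edge. Next is the press.

Call:
play_rows(
  deltas=[-6,0,10,0,0,0,0,-10,0,17,0,0,0,0,-11,0,22,0,0,0,0,-12,0,25,0,0,0,0,-12,0,28,0,0,0,0,-12,0,30,0,0,0,0,-12,0,32,0,0,0,0,-12,0,33,0,0,0,0],
)

```text
clock: 24.18
eef_pos: [583.6, 89.2, 75.8]
tool_rot: [3.141, -0.0, 1.319]
force: [-3.3, -0.6, 15.5]
width: -0.1
gripper_force: 8.0
```

Call:
play_rows(
  deltas=[0,0,1,0,0,0,0,0,0,2,0,0,0,0,0,0,2,0,0,0,0,0,0,-3,0,0,0,0,0,0,-10,0,0,0,0,0,0,-50,0,0,0,0,0,0,-100,0,0,0,0,0,0,-100,0,0,0,0,0,0,-100,0,0,0,0],
)

```text
clock: 25.3
eef_pos: [583.0, 89.4, 174.5]
tool_rot: [-3.141, -0.0, 1.319]
force: [-0.0, 1.3, -0.3]
width: -0.1
gripper_force: 0.0
```

```bash
python3 - <<'E'
from h import *
# front-face column profile: lid-case seam in the side view, compare with side4 and with predicted edges
im=cv2.cvtColor(get_image('side'),cv2.COLOR_RGB2GRAY)
for y in(110,-110):
    for z in(76,46,0):print(y,z,proj('side',cw(-85,y,z)))
    u,v=map(int,proj('side',cw(-85,y,46)));print(u,v-25,im[v-25:v+28,u])
# same columns, when the lid stood at ~0.2 (side4 crop)
g=cv2.cvtColor(cv2.imread('pics/side4.png'),cv2.COLOR_BGR2GRAY)
for y in(110,-110):
    u,v=map(int,proj('side',cw(-85,y,46)));print([int(g[int((w-20)*2.8),int((u-60)*2.8)]) for w in range(v-25,v+28)])
E
```

```text
110 76 (np.float64(165.0), np.float64(193.2))
110 46 (np.float64(168.2), np.float64(202.9))
110 0 (np.float64(172.7), np.float64(216.6))
168 177 [ 92  91  90  90  90  91  91  92  92  91  90  91  90  88  80  68  59  56
  52  51  51  51  51  53  53  52  52  51  52  51  51  51  53  52  52  51
  52  52  56  68  85  97 117 143 157 160 160 159 158 159 158 151 131]
-110 76 (np.float64(258.2), np.float64(157.2))
-110 46 (np.float64(258.8), np.float64(166.9))
-110 0 (np.float64(259.6), np.float64(180.9))
258 141 [147 139 133 131 129 124 115 102  95  91  91  91  92  90  89  82  68  58
  53  53  51  50  50  51  51  50  51  50  51  50  50  50  51  51  51  51
  52  58  73  88 103 124 146 153 156 157 158 158 157 155 155 155 155]
[78, 65, 60, 60, 59, 60, 60, 60, 60, 61, 60, 61, 62, 62, 63, 64, 64, 63, 63, 62, 61, 57, 53, 52, 53, 53, 52, 53, 53, 52, 53, 54, 53, 53, 52, 52, 52, 52, 54, 58, 73, 100, 132, 155, 161, 163, 156, 134, 110, 100, 98, 98, 100]
[90, 89, 80, 68, 60, 58, 57, 58, 59, 59, 59, 59, 58, 57, 53, 49, 47, 47, 47, 48, 48, 48, 49, 53, 53, 53, 52, 52, 52, 52, 52, 52, 52, 51, 51, 52, 52, 53, 65, 87, 106, 135, 155, 160, 160, 160, 160, 160, 159, 159, 157, 158, 158]
```

With the tool lifted clear, the lid's top edge sits where a fully shut lid should be (rows 192 and 157, predicted 193 and 157). The seam shows no gap, so I'm handing in the job.

```bash
python3 -c "
from cell import *
print(finish_job())"
```

```text
the job is handed in; nothing more can be done
None
```

I put the V-block, the clamp and the lens (upright) in the case in that order, pressed the lid shut, and handed the job in at about 25 s; the hand-in returned no verdict, but in the last side image the lid sat fully shut.

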